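# Swap the wrong stamp in a counter set

### The job

Each of the three grey counter trays should hold the same kit beside its ink pad: one large round stamp and one oblong stamp. One tray has been given a wrong stamp: put that one away, standing in an empty compartment of the plywood stock tray, and stand the missing stamp from stock flat in its place in the tray. Set the stamps down without dropping them, and leave the other stamps and the things on the desk where they are.

Things in the scene. Friction and masses are not known exactly. Their poses are not given: they have to be found in the camera images.
- set_1: Counter set, one of three alike: grey tray, 149 (its x) x 128 mm (its y), fixed. Rim 22 mm high, walls 3, floor 4 mm thick. Its +x part is filled by a closed black ink pad, top 20 mm above the desk. Its -x part has two stamp bays, each 74 (x) x 58 mm (y) inside, centred at x = -34.5, y = +30.5 and -30.5 mm. Origin: centre of the underside, on the desk; z up.
- set_2: Counter set, one of three alike: grey tray, 149 (its x) x 128 mm (its y), fixed. Rim 22 mm high, walls 3, floor 4 mm thick. Its +x part is filled by a closed black ink pad, top 20 mm above the desk. Its -x part has two stamp bays, each 74 (x) x 58 mm (y) inside, centred at x = -34.5, y = +30.5 and -30.5 mm. Origin: centre of the underside, on the desk; z up.
- set_3: Counter set, one of three alike: grey tray, 149 (its x) x 128 mm (its y), fixed. Rim 22 mm high, walls 3, floor 4 mm thick. Its +x part is filled by a closed black ink pad, top 20 mm above the desk. Its -x part has two stamp bays, each 74 (x) x 58 mm (y) inside, centred at x = -34.5, y = +30.5 and -30.5 mm. Origin: centre of the underside, on the desk; z up.
- stock: Stock tray: open plywood box, 240 mm (its x) by 146 mm (its y), fixed, with 3 (along x) by 2 (along y) compartments, each about 75 x 67 mm inside. Walls and floor 4 mm thick, rim 24 mm high. Three hold a stamp each, one a binder clip, two are empty. Origin: centre of the underside; z up.
- stock_c0 (a point): Centre of the floor of a stock compartment (the one at stock x = -78.7 mm, y = +35.5 mm).
- stock_c1 (a point): Centre of the floor of a stock compartment (the one at stock x = -78.7 mm, y = -35.5 mm).
- stock_c2 (a point): Centre of the floor of a stock compartment (the one at stock x = 0.0 mm, y = +35.5 mm).
- stock_c3 (a point): Centre of the floor of a stock compartment (the one at stock x = 0.0 mm, y = -35.5 mm).
- stock_c4 (a point): Centre of the floor of a stock compartment (the one at stock x = 78.7 mm, y = +35.5 mm).
- stock_c5 (a point): Centre of the floor of a stock compartment (the one at stock x = 78.7 mm, y = -35.5 mm).
- round_1: Hand stamp with a large round mount, 44 mm in diameter. Upright dark-wood handle on its middle: barrel 25 mm in diameter from 46 to 68 mm above the underside (grip it there), 14 mm neck below, top at 77 mm. Mount 18 mm thick, about 60 g. Origin: centre of the underside, z up. Starts in a bay of a set or in stock: see its position.
- rect_1: Hand stamp with an oblong mount, 52 mm (its x) by 22 mm (its y). Upright dark-wood handle on its middle: barrel 25 mm in diameter from 46 to 68 mm above the underside (grip it there), 14 mm neck below, top at 77 mm. Mount 18 mm thick, about 60 g. Origin: centre of the underside, z up. Starts in a bay of a set or in stock: see its position.
- round_2: Hand stamp with a large round mount, 44 mm in diameter. Upright dark-wood handle on its middle: barrel 25 mm in diameter from 46 to 68 mm above the underside (grip it there), 14 mm neck below, top at 77 mm. Mount 18 mm thick, about 60 g. Origin: centre of the underside, z up. Starts in a bay of a set or in stock: see its position.
- rect_2: Hand stamp with an oblong mount, 52 mm (its x) by 22 mm (its y). Upright dark-wood handle on its middle: barrel 25 mm in diameter from 46 to 68 mm above the underside (grip it there), 14 mm neck below, top at 77 mm. Mount 18 mm thick, about 60 g. Origin: centre of the underside, z up. Starts in a bay of a set or in stock: see its position.
- round_3: Hand stamp with a large round mount, 44 mm in diameter. Upright dark-wood handle on its middle: barrel 25 mm in diameter from 46 to 68 mm above the underside (grip it there), 14 mm neck below, top at 77 mm. Mount 18 mm thick, about 60 g. Origin: centre of the underside, z up. Starts in a bay of a set or in stock: see its position.
- rect_3: Hand stamp with an oblong mount, 52 mm (its x) by 22 mm (its y). Upright dark-wood handle on its middle: barrel 25 mm in diameter from 46 to 68 mm above the underside (grip it there), 14 mm neck below, top at 77 mm. Mount 18 mm thick, about 60 g. Origin: centre of the underside, z up. Starts in a bay of a set or in stock: see its position.
- square_1: Hand stamp with a square mount, 34 x 34 mm, sides along its x and y. Upright dark-wood handle on its middle: barrel 25 mm in diameter from 46 to 68 mm above the underside (grip it there), 14 mm neck below, top at 77 mm. Mount 18 mm thick, about 60 g. Origin: centre of the underside, z up. Starts in a bay of a set or in stock: see its position.
- square_2: Hand stamp with a square mount, 34 x 34 mm, sides along its x and y. Upright dark-wood handle on its middle: barrel 25 mm in diameter from 46 to 68 mm above the underside (grip it there), 14 mm neck below, top at 77 mm. Mount 18 mm thick, about 60 g. Origin: centre of the underside, z up. Starts in a bay of a set or in stock: see its position.
- small_round: Hand stamp with a small round mount, 30 mm in diameter; a stock stamp. Upright dark-wood handle on its middle: barrel 25 mm in diameter from 46 to 68 mm above the underside (grip it there), 14 mm neck below, top at 77 mm. Mount 18 mm thick, about 60 g. Origin: centre of the underside, z up. Starts in a bay of a set or in stock: see its position.
- binder_clip: Black steel binder clip, 41 x 20 mm, 22 mm high, lying in a stock compartment. Origin: centre of the underside. Bystander.
- highlighter: Highlighter pen lying on the desk, 116 mm long (its x), 17 mm thick. Origin: on the desk below its middle. Bystander.
- stapler: Black and grey desk stapler, 140 mm long (its x), 36 mm wide, 58 mm high. Origin: centre of the underside. Bystander.
- mug: White mug, 82 mm in diameter, 92 mm high, handle at its +y. Origin: centre of the underside. Bystander.
- tape_dispenser: Black tape dispenser, 125 mm long (its x), 56 mm wide, 80 mm high. Origin: centre of the underside. Bystander.
There are look-alikes about, which are no part of the job. What is shaped like the square_1 but blue or pink is not meant.

How it is judged:
By the outcome, as a careful person would: the job done as asked, in the order asked, and still so for the second after the job is handed in, with the robot touching nothing.
It also fails if it takes over 54 s, if anything falls off the work surface, if the arm or the gripper's body presses on something with over 40 N, if the wrist force passes 120 N, or if a joint passes its speed limit or range.

### The arm

A 6-joint arm with a two-finger parallel gripper is mounted at the origin on the work surface. World frame = base frame: x ahead of the robot, y to its left, z up, the work surface at z = 0. Lengths are in m, angles in rad, forces in N, time in s.
With the tool pointing down it reaches from about 0.35 to 0.925 m from the base axis. Payload 6.4 kg.
Tool frame: the origin (TCP) lies midway between the tips of the shut fingers; the grasp point (between the pads) lies 19 mm behind it; z points along the fingers, y is the direction in which the jaws open and shut (so a half turn about z gives the same grasp; the last joint's range is limited). The gripper opens to 94 mm and grips with 3 to 60 N. Pads are 16 mm wide; open, the fingers measure 119 mm over their backs; the gripper's body (75 mm by 177 mm) begins 78 mm behind the grasp point.
Start: joints at [0.929, 0.245, 1.558, -0, 1.339, -0.174], TCP at [0.293, 0.58, 0.205] pointing down, gripper open.
Joint ranges: [-3.13, 3.13], [-1.02, 2.26], [0.13, 2.54], [-0.95, 4.09], [0.21, 2.88], [-2.74, 2.74]. Speed limits (rad/s): [2.57, 2.57, 3.14, 3.14, 3.14, 3.14].

### API

Orientations are given as a unit quaternion [w, x, y, z].
In Python, from station import status, eyes, job gives the robot as it stands.
- The arm moves only by the tool drive_tool, never from a script. Its arguments are lists of equal length, an entry for each row: "delta_pos": the shift along the tool's x, y, z in m, a list of three; "turn": the turn about the tool's z in degrees. In form: {"delta_pos": [[x, y, z], ...], "turn": [turn, ...]}. A call has 1 to 10 rows; each row is the pose to reach, as a shift and turn from the pose commanded when the call began, along the tool's axes at that moment; what a row does not reach only later rows make up. A row lasts 1/12 s, in which the tool goes at most 41.7 mm and 7.16 degrees, less where a joint would pass 70% of its speed; a pose out of reach is approached as far as the arm can. A call with a gripper value outside its range is refused whole. "gripper" is the closure, from -1 (fully open) to 1 (shut), set as the call begins (left out, the last holds). The fingers move at their own pace and stop on an object; "grip_force" is the grip in N (left out, the last holds). Time passes only in rows, so rows that repeat a pose let the fingers close. It gives the time, the measured TCP pose, the force and the opening at its end, in the units of the state.
- status.sense(): the state, without advancing time (a new reading comes with each control period).
- eyes.snapshot(name): name is "scene" or "top"; returns the picture (420x560x3 uint8, red, green, blue); there is no depth.
- eyes.get_calibration(name): a dict with "intrinsics" (3x3 intrinsics, pixels), "k1" (the pictures are not rectified: a ray, as slopes to the right and down, at radius r is drawn at 1 + k1 r^2 times it, then the intrinsics apply), "origin" and "attitude" of the camera in the world. Camera axes: x right, y down, z forward; pixel columns grow to the right and rows downward; lengths in m; the calibration is good to about 2 mm. A picture is of the moment at which its call begins. get_calibration takes no time and is no camera call.
- job.hand_in(): hands the job in, once; it reports no verdict.
The state is a dict: "t": time; "q": joint angles; "qvel": joint speeds; "tau": joint torques, N m; "tcp_pos": TCP position; "eef_rot": TCP orientation; "force": force on the tool from outside, world axes, zero at the start; "ft_torque": the same for the moment, N m; "opening": finger opening in m.
Only numpy, scipy, OpenCV 4.12 (cv2) and the standard library are available. Lean on these libraries where they do the work, as an engineer would, in place of code of your own. Each camera call takes 0.05 s, during which the arm holds its last target.

## Working session

There is one attempt and no reset: what is moved stays moved. The work goes in short steps, Python scripts to look and compute and a tool call to move; the robot and the scene stay as the last step left them, time stands still between calls to the robot, and variables do not carry over. Pictures are saved under pics/ and viewed, and the job is handed in when it is done.

Besides the shell and the picture viewer there is one more tool, called after "Call:" by a JSON object that holds its "method" and its "body", one argument or row to a line. drive_tool: Moves the arm, as the interface text tells. Its arguments: {"type":"object","properties":{"delta_pos":{"type":"array","items":{"type":"array","items":{"type":"number"}}},"turn":{"type":"array","items":{"type":"number"}},"gripper":{"type":"number"},"grip_force":{"type":"number"}},"required":["delta_pos","turn"]}

```bash
mkdir -p pics; python3 - <<'E'
from station import status, eyes, job
import cv2
for n in("scene","top"):
    im=eyes.snapshot(n); cv2.imwrite(f"pics/{n}0.png",cv2.resize(im[:,:,::-1],(800,600),interpolation=cv2.INTER_CUBIC)); cv2.imwrite(f"pics/{n}0raw.png",im[:,:,::-1])
    print(eyes.get_calibration(n))
print(status.sense())
E
```

```text
{'intrinsics': array([[413.33509662,   0.        , 278.90951293],
       [  0.        , 413.33509662, 203.36364701],
       [  0.        ,   0.        ,   1.        ]]), 'k1': -0.025174324000102936, 'origin': array([0.98482823, 0.68453762, 0.68000678]), 'attitude': array([-0.10574169,  0.22058215,  0.85908138, -0.44960137])}
{'intrinsics': array([[474.69927544,   0.        , 274.66580461],
       [  0.        , 474.69927544, 210.84366171],
       [  0.        ,   0.        ,   1.        ]]), 'k1': -0.09754411380086916, 'origin': array([ 0.37787389, -0.11073091,  1.1732341 ]), 'attitude': array([ 0.071445  , -0.69973928,  0.70863718, -0.05562276])}
{'t': 0.1, 'q': array([ 9.28903649e-01,  2.45720624e-01,  1.55886879e+00, -4.73659961e-05,
        1.33868875e+00, -1.74096419e-01]), 'qvel': array([ 0.00037455, -0.0025588 , -0.00256659,  0.00114565, -0.00071928,
       -0.00015779]), 'tau': array([-6.46394037e-04, -4.16908157e+01, -3.15528452e+01,  6.87316968e-02,
        3.09083203e-02, -7.10767449e-05]), 'tcp_pos': array([0.29277967, 0.57973249, 0.20448319]), 'eef_rot': array([-3.13228508e-04,  2.31765859e-01,  9.72771235e-01, -7.82725684e-04]), 'force': array([-0.18395703, -0.02316833,  0.57823937]), 'ft_torque': array([-0.00372055,  0.0013863 , -0.00837782]), 'opening': 0.09377488948000583}
```

View pics/top0.png

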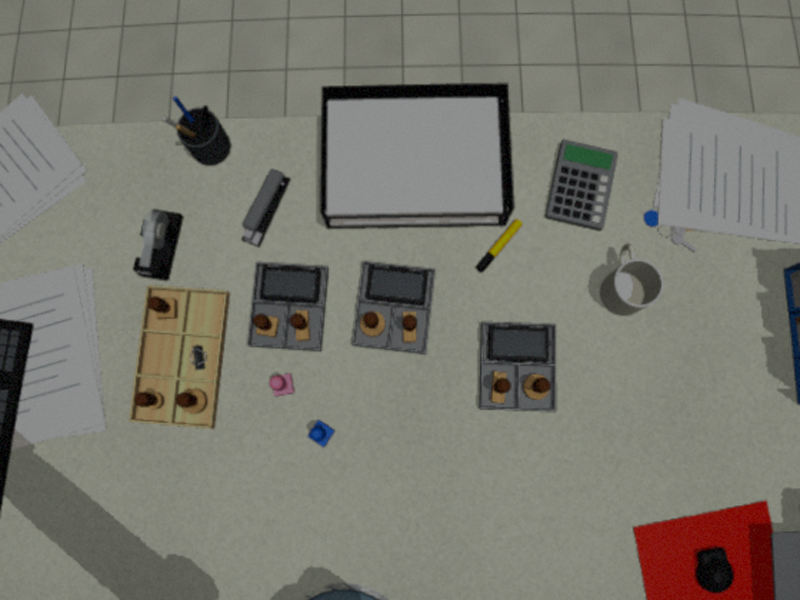

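View pics/scene0.png

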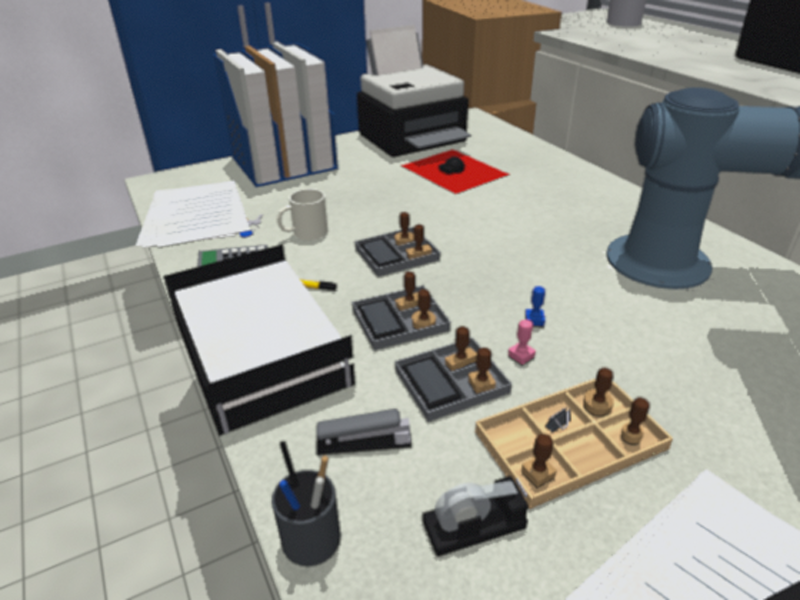

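```bash
cat > h.py <<'E'
import numpy as np, cv2
from scipy.spatial.transform import Rotation as R
from station import eyes
class Cam:
    def __init__(s,n):
        c=eyes.get_calibration(n); s.K=c["intrinsics"]; s.k=c["k1"]; s.o=c["origin"]
        q=c["attitude"]; s.R=R.from_quat([q[1],q[2],q[3],q[0]]).as_matrix(); s.D=np.array([s.k,0,0,0.])
    def proj(s,P):
        p=(np.atleast_2d(P)-s.o)@s.R; x=p[:,:2]/p[:,2:]
        x=x*(1+s.k*(x**2).sum(1,keepdims=True)); return x@np.diag([s.K[0,0],s.K[1,1]])+s.K[:2,2]
    def ray(s,uv):
        x=cv2.undistortPoints(np.array(uv,float).reshape(-1,1,2),s.K,s.D,None,None).reshape(-1,2)
        return np.c_[x,np.ones(len(x))]@s.R.T
    def atz(s,uv,z):
        d=s.ray(uv); return s.o+d*((z-s.o[2])/d[:,2])[:,None]
E
python3 - <<'E'
import cv2
im=cv2.imread("pics/top0raw.png")
a=im[175:305,85:235]; cv2.imwrite("pics/z1.png",cv2.resize(a,None,fx=5,fy=5,interpolation=cv2.INTER_CUBIC))
im=cv2.imread("pics/scene0raw.png")
a=im[220:355,270:475]; cv2.imwrite("pics/z2.png",cv2.resize(a,None,fx=3.9,fy=3.9,interpolation=cv2.INTER_CUBIC))
E
```

```text
(no output)
```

View pics/z1.png

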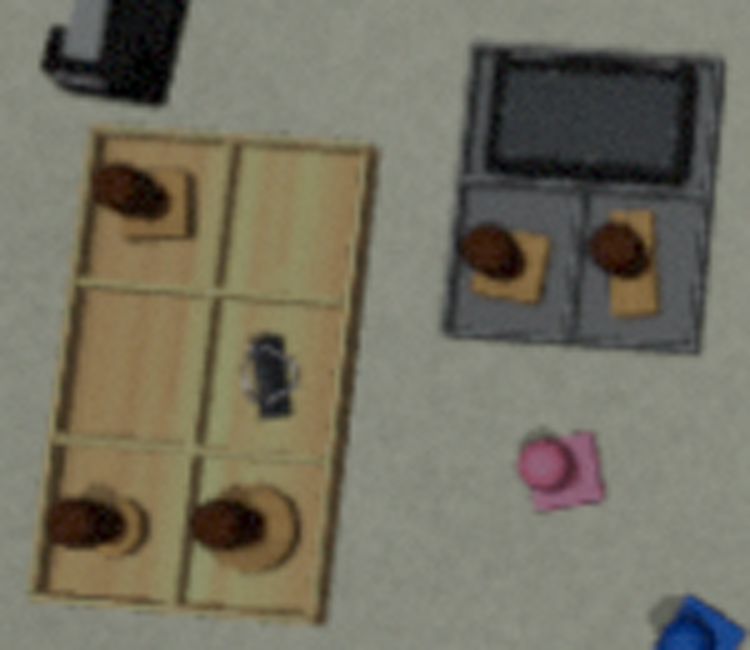

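View pics/z2.png

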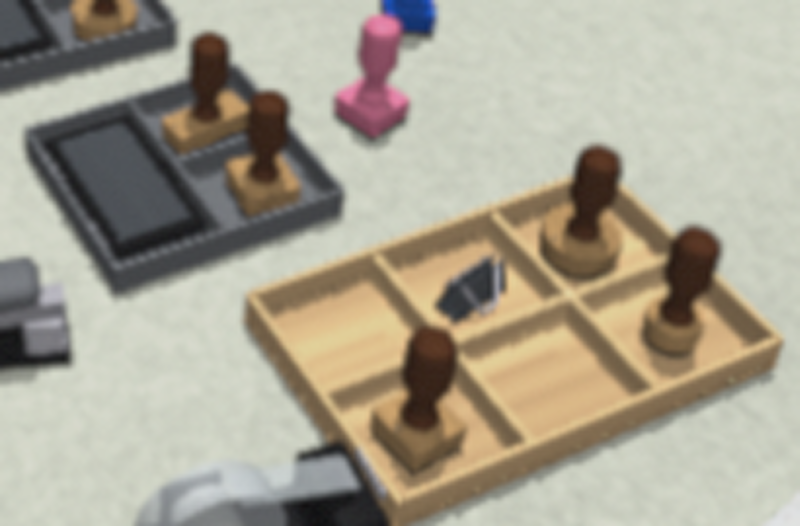

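```bash
cat >> h.py <<'E'
from scipy.optimize import least_squares
def rect_fit(uv,z,L,W,cam):  # 4 corners -> pose
    P=cam.atz(uv,z)[:,:2]; return P
T=np.linspace(0,2*np.pi,40)
def sil(cam,x,y,z0):
    pts=[np.c_[x+r*np.cos(T),y+r*np.sin(T),np.full(40,z0+h)] for r,h in((12.5e-3,.046),(12.5e-3,.068),(.007,.076),(.0,.077))]
    neck=[np.c_[x+.007*np.cos(T),y+.007*np.sin(T),np.full(40,z0+h)] for h in(.02,.046)]
    m=np.zeros((420*4,560*4),np.uint8)
    for g in(pts,neck):
        h=cv2.convexHull(((cam.proj(np.vstack(g))+.5)*4).astype(np.int32)); cv2.fillConvexPoly(m,h,1)
    return cv2.resize(m.astype(np.float32),(560,420),interpolation=cv2.INTER_AREA)
def mask(im):
    f=im.astype(float); r,g,b=f[...,2],f[...,1],f[...,0]
    return ((r<105)&(r>1.35*b)&(r>b+8)).astype(np.float32)
E
python3 - <<'E'
from h import *
ct,cs=Cam("top"),Cam("scene")
z1=lambda p:np.array(p)/5+[85,175]-.4
st=z1([(92,128),(376,147),(322,622),(30,598)]); S=ct.atz(st,.024)
se=z1([(473,44),(722,60),(698,352),(446,337)]); E_=ct.atz(se,.022)
for n,P in(("stock",S),("set",E_)):
    print(n,P[:,:2].round(4).tolist(),"c",P.mean(0).round(4),"sides",np.linalg.norm(np.roll(P,-1,0)-P,axis=1).round(3))
    d=(P[0]-P[3]+P[1]-P[2]); print("up-dir yaw",np.degrees(np.arctan2(d[1],d[0])))
it,is_=cv2.imread("pics/top0raw.png"),cv2.imread("pics/scene0raw.png")
mt,ms=mask(it),mask(is_)
cv2.imwrite("pics/m.png",np.vstack([mt,ms])[:,:]*255)
guess={"wrong":((548-15,0),)}
g={"wrong":(495,250),"round":(230,525),"small":(90,522),"rect":(620,250),"sq2":(130,190)}
for n,p in g.items():
    p0=ct.atz([z1(p)],.06)[0,:2]
    def cost(v):
        a=0
        for c,m in((ct,mt),(cs,ms)):
            s=sil(c,v[0],v[1],.004); k=cv2.dilate(s,np.ones((5,5)))>0
            a+=(np.abs(s-m)*k).sum()/s.sum()
        return a
    best=min(((cost(p0+np.array([i,j])*.003),i,j) for i in range(-6,7) for j in range(-6,7)))
    q=p0+np.array(best[1:])*.003
    from scipy.optimize import minimize
    r=minimize(cost,q,method="Nelder-Mead",options=dict(initial_simplex=[q,q+[.003,0],q+[0,.003]],xatol=1e-4))
    print(n,r.x.round(4),r.fun)
    for c,im in((ct,it),(cs,is_)):
        s=sil(c,*r.x,.004); cv2.drawContours(im,cv2.findContours((s>.5).astype(np.uint8),0,2)[0],-1,(0,255,0),1)
a=cv2.resize(it[175:305,85:235],None,fx=4,fy=4); b=cv2.resize(is_[220:355,270:475],None,fx=3.9,fy=3.9)
cv2.imwrite("pics/o1.png",a);cv2.imwrite("pics/o2.png",b)
E
```

```text
stock [[0.6209, 0.3475], [0.6087, 0.2006], [0.3748, 0.2204], [0.3862, 0.3673]] c [0.4977 0.284  0.024 ] sides [0.147 0.235 0.147 0.236]
up-dir yaw -4.8334729061746335
set [[0.6612, 0.1534], [0.6507, 0.0274], [0.5045, 0.0383], [0.5132, 0.1631]] c [0.5824 0.0956 0.022 ] sides [0.126 0.147 0.125 0.148]
up-dir yaw -3.984782256308304
wrong [0.5487 0.1316] 0.39242762327194214
round [0.4196 0.259 ] 0.653705358505249
small [0.4218 0.3284] 0.5636325478553772
rect [0.5495 0.0709] 0.4585505425930023
sq2 [0.5823 0.3144] 0.489840567111969[ WARN:0@1.052] global loadsave.cpp:1063 imwrite_ Unsupported depth image for selected encoder is fallbacked to CV_8U.
```

View pics/o1.png

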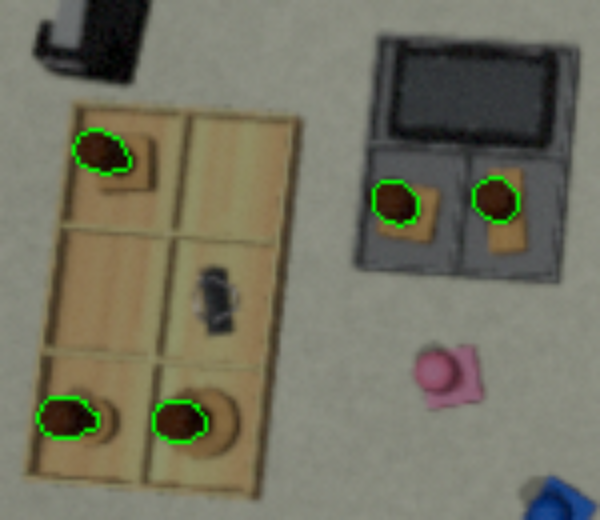

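View pics/o2.png

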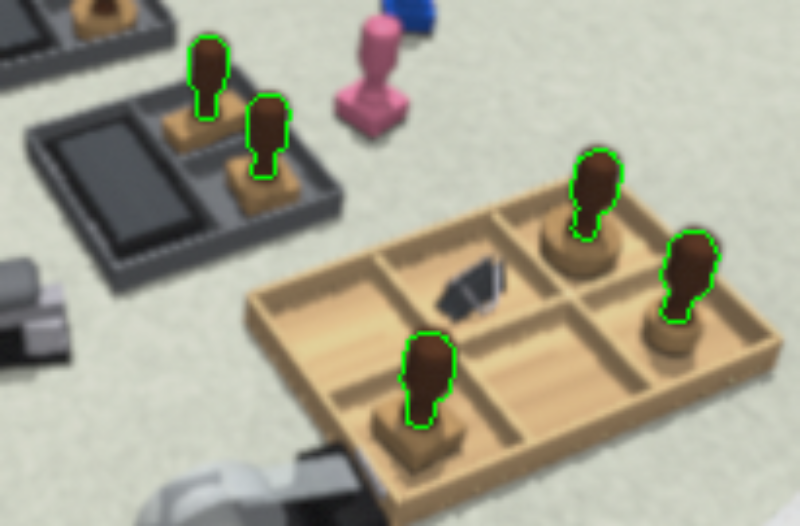

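Call:
{"method": "drive_tool", "body": {
  "delta_pos": [
    [-0.03,-0.02,0],
    [-0.06,-0.04,0],
    [-0.09,-0.06,0],
    [-0.12,-0.08,0],
    [-0.15,-0.1,0],
    [-0.18,-0.12,0],
    [-0.21,-0.14,0],
    [-0.24,-0.16,0],
    [-0.27,-0.18,0],
    [-0.3,-0.2,0]
  ],
  "turn": [6.7,13.4,20.1,26.8,33.5,40.2,46.9,53.6,60.3,67.5],
  "gripper": -0.3
}}

```text
t: 0.93
tcp_pos: [0.4709, 0.2647, 0.2051]
eef_rot: [-0.0, 0.735, 0.678, -0.0]
force: [0.9, 0.2, 0.4]
opening: 0.0611
```

```bash
cat > w.py <<'E'
import sys,numpy as np
from scipy.spatial.transform import Rotation as R
from station import status
s=status.sense(); q=s["eef_rot"]; M=R.from_quat([q[1],q[2],q[3],q[0]]).as_matrix()
print("t",s["t"],"tcp",s["tcp_pos"].round(4),"f",s["force"].round(2),"open",round(s["opening"],4),"q",s["q"].round(2))
print("jaw yaw",np.degrees(np.arctan2(M[1,1],M[0,1])).round(2),"tilt z",M[:,2].round(4))
for a in sys.argv[1:]:
    p=np.array(eval(a)); print(a,(M.T@(p-s["tcp_pos"])).round(4))
E
python3 w.py ".549,.1315,.2" ".549,.1315,.042"
```

```text
t 0.9333 tcp [0.4709 0.2647 0.2051] f [0.93 0.22 0.38] open 0.0611 q [ 0.3  -0.01  1.84  0.    1.32  0.38]
jaw yaw -4.6 tilt z [-5.e-04 -2.e-04 -1.e+00]
.549,.1315,.2 [-0.1265  0.0885  0.0051]
.549,.1315,.042 [-0.1265  0.0886  0.1631]
```

Call:
{"method": "drive_tool", "body": {
  "delta_pos": [
    [-0.03,0.02,0],
    [-0.06,0.04,0],
    [-0.09,0.06,0],
    [-0.12,0.08,0.02],
    [-0.125,0.087,0.05],
    [-0.125,0.087,0.07],
    [-0.125,0.087,0.07],
    [-0.125,0.087,0.07]
  ],
  "turn": [0,0,0,0,0,0,0,0]
}}

```text
t: 1.6
tcp_pos: [0.5471, 0.1352, 0.1343]
eef_rot: [-0.001, 0.733, 0.68, -0.001]
force: [-0.7, 0.7, 0.7]
opening: 0.0609
```

```bash
python3 w.py ".549,.1315,.042"
```

```text
t 1.6 tcp [0.5471 0.1352 0.1343] f [-0.75  0.72  0.69] open 0.0609 q [0.04 0.12 1.84 0.   1.19 0.12]
jaw yaw -4.27 tilt z [-3.2e-03 -1.0e-04 -1.0e+00]
.549,.1315,.042 [-0.0035  0.0025  0.0923]
```

Call:
{"method": "drive_tool", "body": {
  "delta_pos": [
    [-0.004,0.002,0.02],
    [-0.004,0.002,0.045],
    [-0.004,0.002,0.07],
    [-0.004,0.002,0.085],
    [-0.004,0.002,0.092],
    [-0.004,0.002,0.092],
    [-0.004,0.002,0.092]
  ],
  "turn": [0,0,0,0,0,0,0]
}}

```text
t: 2.18
tcp_pos: [0.5509, 0.1316, 0.0451]
eef_rot: [0.001, 0.733, 0.681, 0.001]
force: [0.1, 1.3, -0.4]
opening: 0.0613
```

```bash
python3 w.py ".549,.1315,.042"; python3 - <<'E'
from station import eyes
import cv2
a=eyes.snapshot("scene")[220:355,230:435,::-1];b=eyes.snapshot("top")[160:310,85:285,::-1]
cv2.imwrite("pics/g1.png",cv2.resize(a,None,fx=3.9,fy=3.9,interpolation=2));cv2.imwrite("pics/g2.png",cv2.resize(b,None,fx=3.9,fy=3.9,interpolation=2))
E
```

```text
t 2.1833 tcp [0.5509 0.1316 0.0451] f [ 0.12  1.26 -0.35] open 0.0613 q [0.03 0.25 1.87 0.   1.02 0.11]
jaw yaw -4.23 tilt z [ 2.4e-03  1.0e-04 -1.0e+00]
.549,.1315,.042 [-0.0002 -0.0019  0.0031]
```

View pics/g1.png

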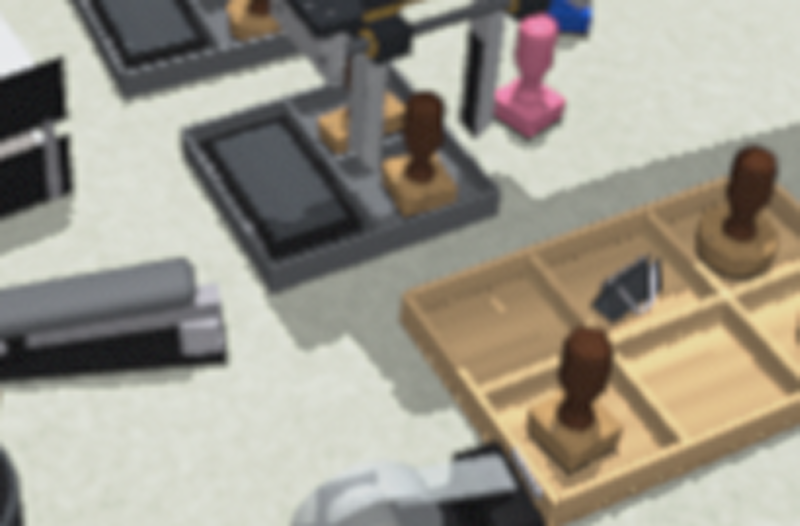

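```bash
python3 - <<'E'
from h import *
for n,o in(("scene",[230,220]),("top",[85,160])):
    c=Cam(n); print(n,((c.proj([[.5509,.1316,.045],[.5487,.1316,.05],[.5487,.1316,.081]])-o)*3.9).round())
E
```

```text
scene [[417. 145.]
 [420. 138.]
 [424.  97.]]
top [[389. 255.]
 [388. 257.]
 [377. 249.]]
```

View pics/g2.png

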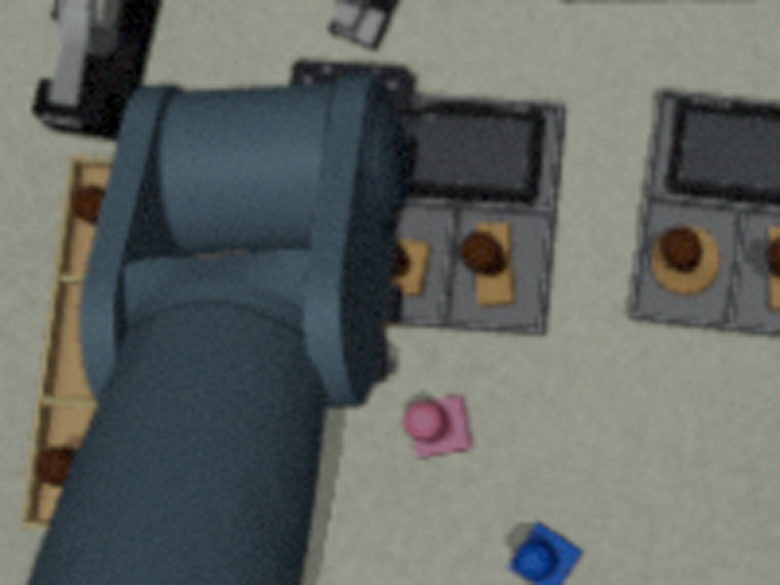

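Call:
{"method": "drive_tool", "body": {
  "delta_pos": [
    [0,-0.001,0.002],
    [0,-0.001,0.003],
    [0,-0.001,0.003]
  ],
  "turn": [0,0,0]
}}

```text
t: 2.53
tcp_pos: [0.549, 0.1312, 0.0408]
eef_rot: [0.0, 0.733, 0.68, 0.0]
force: [0.5, -0.5, -0.3]
opening: 0.0612
```

Call:
{"method": "drive_tool", "body": {
  "delta_pos": [
    [0,0,0],
    [0,0,0],
    [0,0,0],
    [0,0,0],
    [0,0,0],
    [0,0,0],
    [0,0,0],
    [0,0,0]
  ],
  "turn": [0,0,0,0,0,0,0,0],
  "gripper": 1,
  "grip_force": 20
}}

```text
t: 3.2
tcp_pos: [0.5488, 0.1312, 0.0404]
eef_rot: [-0.0, 0.733, 0.68, -0.0]
force: [0.5, 0.1, -0.1]
opening: 0.0247
```

```bash
python3 w.py ".573,.242,.042"
```

```text
t 3.2 tcp [0.5488 0.1312 0.0404] f [ 0.48  0.13 -0.11] open 0.0247 q [0.03 0.26 1.88 0.   1.01 0.11]
jaw yaw -4.27 tilt z [-0.  0. -1.]
.573,.242,.042 [ 0.1123  0.0159 -0.0016]
```

Call:
{"method": "drive_tool", "body": {
  "delta_pos": [
    [0,0,-0.008],
    [0,0,-0.025],
    [0,0,-0.045],
    [0,0,-0.065],
    [0,0,-0.085],
    [0,0,-0.1],
    [0,0,-0.105],
    [0,0,-0.105],
    [0,0,-0.105]
  ],
  "turn": [0,0,0,0,0,0,0,0,0]
}}

```text
t: 3.95
tcp_pos: [0.5485, 0.1312, 0.145]
eef_rot: [-0.0, 0.733, 0.68, -0.0]
force: [0.3, 1.0, -0.7]
opening: 0.0248
```

Call:
{"method": "drive_tool", "body": {
  "delta_pos": [
    [0.01,0.001,0],
    [0.03,0.004,0],
    [0.05,0.007,0],
    [0.07,0.01,0],
    [0.09,0.013,0],
    [0.105,0.015,0],
    [0.112,0.016,0],
    [0.112,0.016,0],
    [0.112,0.016,0]
  ],
  "turn": [0,0,0,0,0,0,0,0,0]
}}

```text
t: 4.7
tcp_pos: [0.5728, 0.2416, 0.1448]
eef_rot: [-0.0, 0.733, 0.68, -0.001]
force: [-0.4, 0.2, -0.1]
opening: 0.0245
```

```bash
python3 w.py ".573,.242,.042"; python3 - <<'E'
from station import eyes
import cv2
a=eyes.snapshot("scene")[200:350,250:450,::-1]
cv2.imwrite("pics/g3.png",cv2.resize(a,None,fx=3.9,fy=3.9,interpolation=2))
E
```

```text
t 4.7 tcp [0.5728 0.2416 0.1448] f [-0.43  0.19 -0.15] open 0.0245 q [ 0.22  0.24  1.68 -0.    1.22  0.29]
jaw yaw -4.24 tilt z [-1.1e-03 -6.0e-04 -1.0e+00]
.573,.242,.042 [0.0005 0.0003 0.1028]
```

View pics/g3.png

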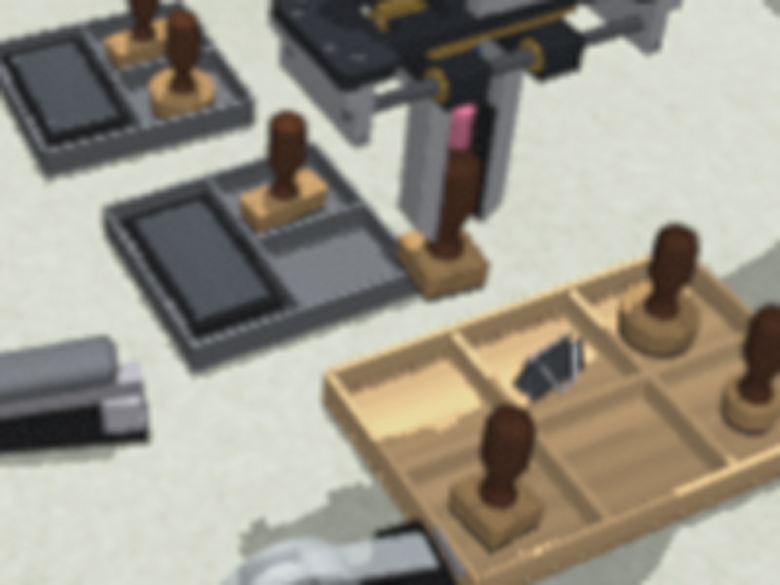

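Call:
{"method": "drive_tool", "body": {
  "delta_pos": [
    [0,0,0.015],
    [0,0,0.035],
    [0,0,0.055],
    [0,0,0.075],
    [0,0,0.09],
    [0,0,0.097],
    [0,0,0.101],
    [0,0,0.103],
    [0,0,0.104],
    [0,0,0.104]
  ],
  "turn": [0,0,0,0,0,0,0,0,0,0]
}}

```text
t: 5.58
tcp_pos: [0.5738, 0.2417, 0.0424]
eef_rot: [0.0, 0.733, 0.68, 0.001]
force: [0.5, -0.8, -0.4]
opening: 0.0246
```

```bash
python3 w.py ".573,.242,.0405"; python3 - <<'E'
from station import eyes
import cv2
a=eyes.snapshot("scene")[220:350,300:450,::-1]
cv2.imwrite("pics/g4.png",cv2.resize(a,None,fx=4.5,fy=4.5,interpolation=2))
E
```

```text
t 5.5833 tcp [0.5738 0.2417 0.0424] f [ 0.45 -0.78 -0.36] open 0.0246 q [ 0.22  0.37  1.72 -0.    1.04  0.29]
jaw yaw -4.28 tilt z [ 1.6e-03  3.0e-04 -1.0e+00]
.573,.242,.0405 [ 0.0002 -0.0009  0.0019]
```

View pics/g4.png

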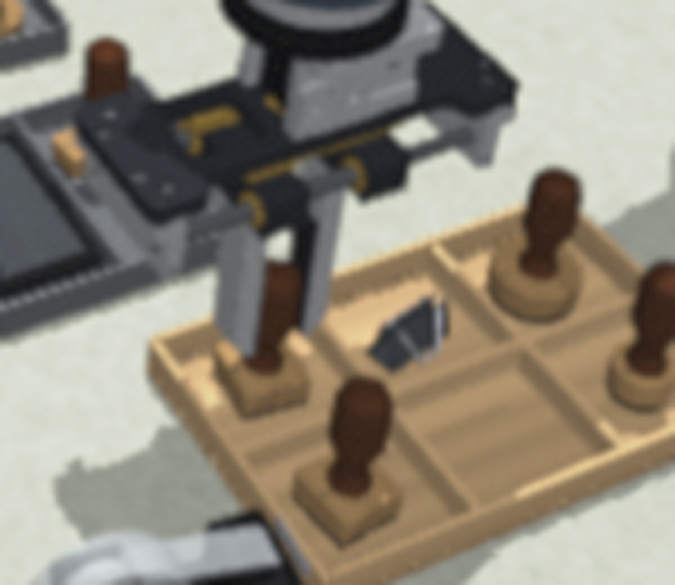

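Call:
{"method": "drive_tool", "body": {
  "delta_pos": [
    [0,0,0],
    [0,0,0.0005],
    [0,0,0.0005],
    [0,0,0.0005]
  ],
  "turn": [0,0,0,0]
}}

```text
t: 5.97
tcp_pos: [0.5732, 0.2418, 0.0411]
eef_rot: [0.0, 0.733, 0.68, 0.0]
force: [-0.1, -0.0, -1.1]
opening: 0.0248
```

Call:
{"method": "drive_tool", "body": {
  "delta_pos": [
    [0,0,0.0005],
    [0,0,0.0005],
    [0,0,0.0005]
  ],
  "turn": [0,0,0]
}}

```text
t: 6.22
tcp_pos: [0.5731, 0.2417, 0.0405]
eef_rot: [0.0, 0.733, 0.68, -0.0]
force: [0.4, -0.5, -0.7]
opening: 0.0249
```

Call:
{"method": "drive_tool", "body": {
  "delta_pos": [
    [0,0,0.0005],
    [0,0,0.0005],
    [0,0,0.0005]
  ],
  "turn": [0,0,0]
}}

```text
t: 6.47
tcp_pos: [0.5733, 0.2417, 0.0404]
eef_rot: [0.0, 0.733, 0.68, 0.0]
force: [-0.8, -0.9, 3.5]
opening: 0.0245
```

Contact (3.5 N). Release.

Call:
{"method": "drive_tool", "body": {
  "delta_pos": [
    [0,0,0],
    [0,0,0],
    [0,0,0],
    [0,0,0],
    [0,0,0],
    [0,0,0]
  ],
  "turn": [0,0,0,0,0,0],
  "gripper": -0.3
}}

```text
t: 6.97
tcp_pos: [0.5731, 0.2417, 0.0398]
eef_rot: [-0.0, 0.733, 0.68, -0.0]
force: [-0.0, -0.4, 0.1]
opening: 0.0597
```

Call:
{"method": "drive_tool", "body": {
  "delta_pos": [
    [0,0,-0.01],
    [0,0,-0.03],
    [0,0,-0.05],
    [0,0,-0.07],
    [0,0,-0.09],
    [0,0,-0.105],
    [0,0,-0.105]
  ],
  "turn": [0,0,0,0,0,0,0]
}}

```text
t: 7.55
tcp_pos: [0.5757, 0.2424, 0.15]
eef_rot: [0.002, 0.733, 0.68, 0.003]
force: [-0.1, 0.2, 0.2]
opening: 0.0609
```

```bash
python3 w.py ".42,.2595,.144"
```

```text
t 7.55 tcp [0.5757 0.2424 0.15  ] f [-0.13  0.18  0.2 ] open 0.0609 q [0.22 0.24 1.67 0.   1.22 0.29]
jaw yaw -4.26 tilt z [ 0.0079  0.0018 -1.    ]
.42,.2595,.144 [ 0.0055 -0.1566  0.0048]
```

Call:
{"method": "drive_tool", "body": {
  "delta_pos": [
    [0,-0.015,0],
    [0.001,-0.04,0],
    [0.002,-0.065,0],
    [0.003,-0.09,0],
    [0.005,-0.115,0],
    [0.006,-0.135,0],
    [0.006,-0.15,0],
    [0.006,-0.154,0],
    [0.006,-0.154,0],
    [0.006,-0.154,0]
  ],
  "turn": [0,0,0,0,0,0,0,0,0,0]
}}

```text
t: 8.38
tcp_pos: [0.4205, 0.2591, 0.145]
eef_rot: [0.0, 0.733, 0.68, 0.0]
force: [-0.2, -0.1, -0.5]
opening: 0.0614
```

```bash
python3 w.py ".42,.2595,.042"; python3 - <<'E'
from station import eyes
import cv2
a=eyes.snapshot("scene")[200:350,280:480,::-1]
cv2.imwrite("pics/g5.png",cv2.resize(a,None,fx=3.9,fy=3.9,interpolation=2))
E
```

```text
t 8.3833 tcp [0.4205 0.2591 0.145 ] f [-0.18 -0.09 -0.55] open 0.0614 q [ 0.32 -0.06  2.   -0.    1.2   0.4 ]
jaw yaw -4.27 tilt z [ 5.e-04 -0.e+00 -1.e+00]
.42,.2595,.042 [ 0.0004 -0.0006  0.103 ]
```

View pics/g5.png

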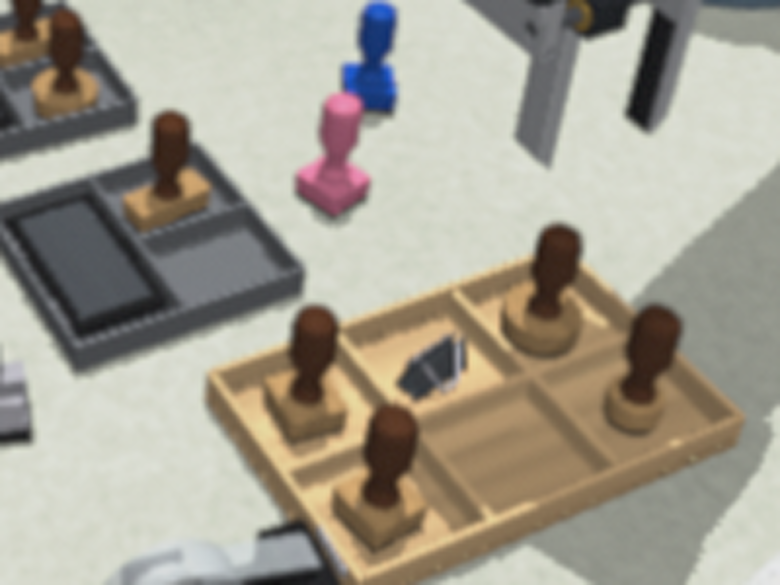

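Square stamp stands upright in its compartment. Now the large round.

Call:
{"method": "drive_tool", "body": {
  "delta_pos": [
    [0,0,0.015],
    [0,0,0.035],
    [0,0,0.055],
    [0,0,0.075],
    [0,0,0.09],
    [0,0,0.1],
    [0,0,0.104],
    [0,0,0.104],
    [0,0,0.104]
  ],
  "turn": [0,0,0,0,0,0,0,0,0]
}}

```text
t: 9.18
tcp_pos: [0.4208, 0.2593, 0.0415]
eef_rot: [0.0, 0.733, 0.68, 0.0]
force: [0.5, -0.0, 0.8]
opening: 0.0614
```

Call:
{"method": "drive_tool", "body": {
  "delta_pos": [
    [0,0,0],
    [0,0,0],
    [0,0,0],
    [0,0,0],
    [0,0,0],
    [0,0,0],
    [0,0,0],
    [0,0,0]
  ],
  "turn": [0,0,0,0,0,0,0,0],
  "gripper": 1
}}

```text
t: 9.85
tcp_pos: [0.4201, 0.2592, 0.0411]
eef_rot: [0.0, 0.733, 0.68, 0.0]
force: [-0.4, -0.2, 1.1]
opening: 0.0244
```

```bash
python3 w.py ".549,.129,.042"
```

```text
t 9.85 tcp [0.4201 0.2592 0.0411] f [-0.36 -0.17  1.1 ] open 0.0244 q [0.32 0.1  2.05 0.   0.98 0.4 ]
jaw yaw -4.27 tilt z [ 2.e-04  1.e-04 -1.e+00]
.549,.129,.042 [-0.1202  0.1382 -0.0009]
```

Call:
{"method": "drive_tool", "body": {
  "delta_pos": [
    [0,0,-0.008],
    [0,0,-0.025],
    [0,0,-0.045],
    [0,0,-0.065],
    [0,0,-0.085],
    [0,0,-0.1],
    [0,0,-0.11],
    [0,0,-0.11]
  ],
  "turn": [0,0,0,0,0,0,0,0]
}}

```text
t: 10.52
tcp_pos: [0.4214, 0.2597, 0.1536]
eef_rot: [0.001, 0.733, 0.68, 0.002]
force: [0.6, 0.8, -1.3]
opening: 0.0246
```

Call:
{"method": "drive_tool", "body": {
  "delta_pos": [
    [-0.008,0.01,0],
    [-0.022,0.025,0],
    [-0.038,0.044,0],
    [-0.056,0.064,0],
    [-0.074,0.085,0],
    [-0.092,0.106,0],
    [-0.108,0.125,0],
    [-0.117,0.135,0],
    [-0.12,0.138,0],
    [-0.12,0.138,0]
  ],
  "turn": [0,0,0,0,0,0,0,0,0,0]
}}

```text
t: 11.35
tcp_pos: [0.5485, 0.1284, 0.1498]
eef_rot: [-0.001, 0.733, 0.68, -0.001]
force: [-0.5, 0.6, -0.1]
opening: 0.0244
```

```bash
python3 w.py ".549,.129,.0411"; python3 - <<'E'
from station import eyes
import cv2
a=eyes.snapshot("scene")[180:330,240:440,::-1]
cv2.imwrite("pics/g6.png",cv2.resize(a,None,fx=3.9,fy=3.9,interpolation=2))
E
```

```text
t 11.35 tcp [0.5485 0.1284 0.1498] f [-0.48  0.63 -0.12] open 0.0244 q [0.03 0.1  1.83 0.   1.22 0.1 ]
jaw yaw -4.35 tilt z [-0.0021  0.     -1.    ]
.549,.129,.0411 [0.0006 0.0007 0.1087]
```

View pics/g6.png

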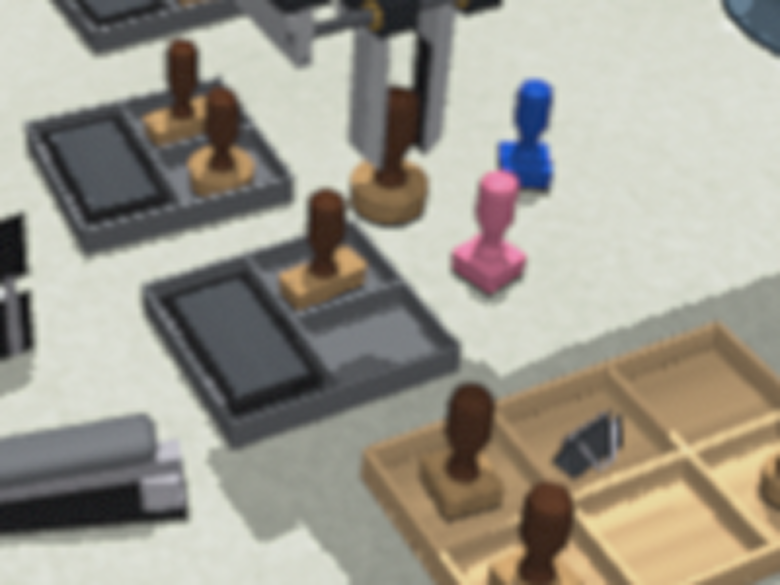

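Call:
{"method": "drive_tool", "body": {
  "delta_pos": [
    [0,0,0.015],
    [0,0,0.035],
    [0,0,0.055],
    [0,0,0.075],
    [0,0,0.09],
    [0,0,0.1],
    [0,0,0.105],
    [0,0,0.108],
    [0,0,0.108],
    [0,0,0.108]
  ],
  "turn": [0,0,0,0,0,0,0,0,0,0]
}}

```text
t: 12.23
tcp_pos: [0.5493, 0.1294, 0.0438]
eef_rot: [0.0, 0.733, 0.68, 0.001]
force: [0.1, -0.3, -0.4]
opening: 0.0247
```

Call:
{"method": "drive_tool", "body": {
  "delta_pos": [
    [0,0,0.0005],
    [0,0,0.0005],
    [0,0,0.0005]
  ],
  "turn": [0,0,0]
}}

```text
t: 12.48
tcp_pos: [0.5491, 0.1292, 0.043]
eef_rot: [0.0, 0.733, 0.68, 0.0]
force: [0.4, -0.3, -1.0]
opening: 0.0246
```

```bash
python3 w.py ".549,.129,.0411"; python3 - <<'E'
from station import eyes
import cv2
a=eyes.snapshot("scene")[180:330,240:440,::-1]
cv2.imwrite("pics/g7.png",cv2.resize(a,None,fx=3.9,fy=3.9,interpolation=2))
E
```

```text
t 12.4833 tcp [0.5491 0.1292 0.043 ] f [ 0.41 -0.3  -1.01] open 0.0246 q [ 0.03  0.25  1.88 -0.    1.01  0.1 ]
jaw yaw -4.27 tilt z [ 0.001  0.    -1.   ]
.549,.129,.0411 [-0.0002 -0.0001  0.0019]
```

View pics/g7.png

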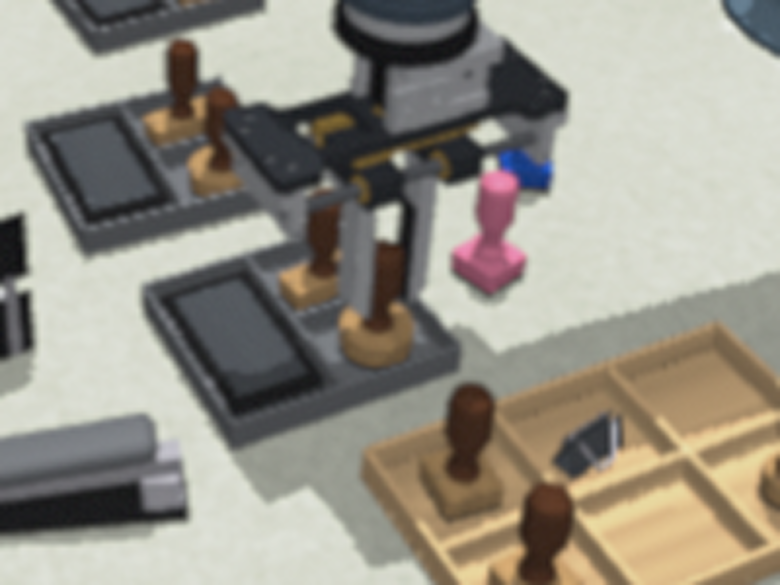

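Call:
{"method": "drive_tool", "body": {
  "delta_pos": [
    [0,0,0.0005],
    [0,0,0.001],
    [0,0,0.001],
    [0,0,0.001]
  ],
  "turn": [0,0,0,0]
}}

```text
t: 12.87
tcp_pos: [0.5486, 0.1292, 0.0414]
eef_rot: [-0.0, 0.733, 0.68, -0.0]
force: [0.4, -0.1, -0.7]
opening: 0.0243
```

Call:
{"method": "drive_tool", "body": {
  "delta_pos": [
    [0,0,0.0005],
    [0,0,0.0005],
    [0,0,0.0005]
  ],
  "turn": [0,0,0]
}}

```text
t: 13.12
tcp_pos: [0.5488, 0.1292, 0.0411]
eef_rot: [0.0, 0.733, 0.68, 0.0]
force: [0.3, 0.4, 1.3]
opening: 0.0244
```

Call:
{"method": "drive_tool", "body": {
  "delta_pos": [
    [0,0,0.0005],
    [0,0,0.0005],
    [0,0,0.0005]
  ],
  "turn": [0,0,0]
}}

```text
t: 13.37
tcp_pos: [0.5488, 0.1292, 0.0411]
eef_rot: [0.0, 0.733, 0.68, -0.0]
force: [-2.2, -0.7, 5.0]
opening: 0.0246
```

Seated. Release and retreat.

Call:
{"method": "drive_tool", "body": {
  "delta_pos": [
    [0,0,0],
    [0,0,0],
    [0,0,0],
    [0,0,0],
    [0,0,0],
    [0,0,0]
  ],
  "turn": [0,0,0,0,0,0],
  "gripper": -0.3
}}

```text
t: 13.87
tcp_pos: [0.5486, 0.1292, 0.0403]
eef_rot: [-0.0, 0.733, 0.68, -0.0]
force: [-0.6, 0.1, 0.1]
opening: 0.0602
```

Call:
{"method": "drive_tool", "body": {
  "delta_pos": [
    [0,0,-0.01],
    [0,0,-0.03],
    [0,0,-0.05],
    [0,0,-0.07],
    [0,0,-0.09],
    [0,0,-0.11],
    [0,0,-0.13],
    [0,0,-0.15],
    [0,0,-0.16],
    [0,0,-0.16]
  ],
  "turn": [0,0,0,0,0,0,0,0,0,0]
}}

```text
t: 14.7
tcp_pos: [0.5504, 0.1293, 0.2039]
eef_rot: [0.002, 0.733, 0.68, 0.002]
force: [1.1, 0.9, 0.4]
opening: 0.0611
```

Call:
{"method": "drive_tool", "body": {
  "delta_pos": [
    [-0.015,0,0],
    [-0.04,-0.01,0],
    [-0.07,-0.02,0],
    [-0.1,-0.03,0],
    [-0.13,-0.04,0],
    [-0.16,-0.05,0],
    [-0.19,-0.06,0],
    [-0.21,-0.06,0],
    [-0.22,-0.06,0],
    [-0.22,-0.06,0]
  ],
  "turn": [0,0,0,0,0,0,0,0,0,0]
}}

```text
t: 15.53
tcp_pos: [0.472, -0.087, 0.1996]
eef_rot: [-0.001, 0.734, 0.679, -0.0]
force: [-0.1, 0.3, 0.1]
opening: 0.0611
```

```bash
python3 w.py; python3 - <<'E'
from station import eyes
import cv2
a=eyes.snapshot("scene")[:,:,::-1];b=eyes.snapshot("top")[140:310,85:400,::-1]
cv2.imwrite("pics/f1.png",cv2.resize(a,(800,600),interpolation=2));cv2.imwrite("pics/f2.png",cv2.resize(b,None,fx=2.5,fy=2.5,interpolation=2))
E
```

```text
t 15.5333 tcp [ 0.472  -0.087   0.1996] f [-0.11  0.32  0.09] open 0.0611 q [-0.42 -0.16  1.99 -0.    1.32 -0.34]
jaw yaw -4.43 tilt z [-1.2e-03  4.0e-04 -1.0e+00]
```

View pics/f1.png

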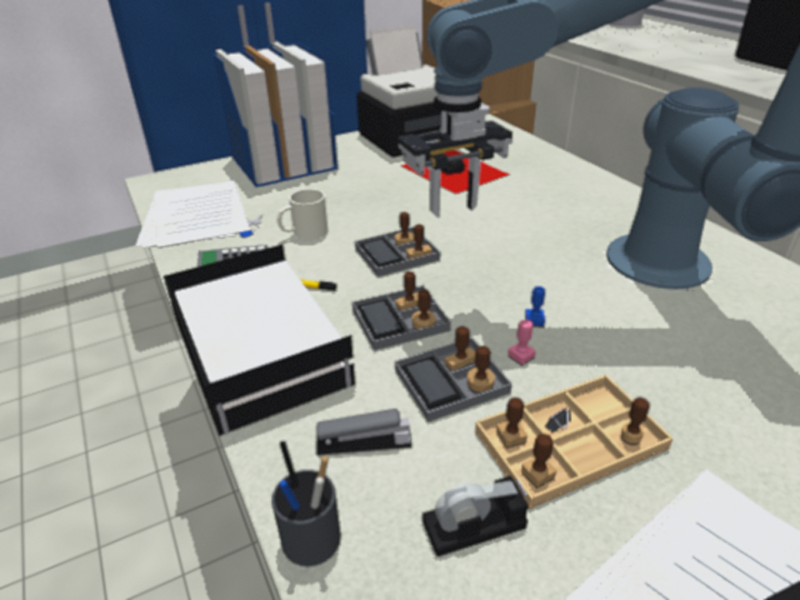

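View pics/f2.png

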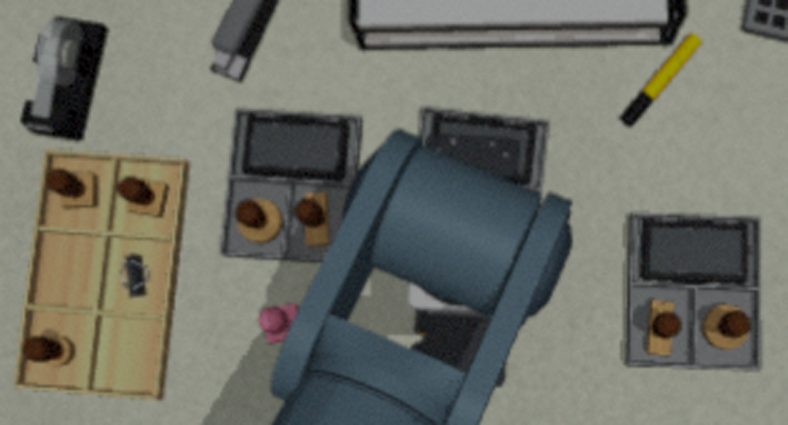

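All in place and upright.

```bash
python3 -c "
from station import job
print(job.hand_in())"
```

```text
the job is handed in; nothing more can be done
None
```

The job is done and handed in at about 15.6 s of the 54 s allowed. The leftmost tray (next to the stock tray) held a square stamp where its large round one belonged.

- **Wrong stamp put away:** I stood the square stamp in the empty stock compartment beside the other square stamp. It was lowered until contact at about 3.5 N and then released.
- **Missing stamp placed:** I took the large round stamp from stock and set it flat in the freed bay, with contact at about 5 N before release.

The last pictures from both cameras show both moved stamps upright and inside their compartments. The left and right trays each show one large round and one oblong stamp. In the top view the arm hid the middle tray's bays and the blue look-alike, but the scene view shows them unchanged. The other stamps, the binder clip and the desk items look undisturbed, and the gripper is clear of everything. No check failed or disagreed.

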